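# Lock the portioning guide onto the strudel board

### The arm

A 6-joint arm with a two-finger parallel gripper is mounted at the origin on the work surface. World frame = base frame: x ahead of the robot, y to its left, z up, the work surface at z = 0. Lengths are in m, angles in degrees, forces in N, time in s.
With the tool pointing down it reaches from about 0.4 to 0.825 m from the base axis. Payload 7 kg.
Tool frame: the origin (TCP) lies midway between the tips of the shut fingers; the grasp point (between the pads) lies 19 mm behind it; z points along the fingers, y is the line along which they close (so a half turn about z gives the same grasp; the last joint's range is limited). The gripper opens to 85 mm and grips with 20 to 120 N. Pads are 22 mm wide; open, the fingers measure 114 mm over their backs; the gripper's body (76 mm by 85 mm) begins 54 mm behind the grasp point. The pads swing forward as they close: fully open they stand 13 mm farther back than shut.
Start: joints at [-57.462, 20.546, 0.682, 0, -70.136, -16.507], TCP at [0.186, -0.649, 0.231] pointing down, gripper open.
Joint ranges: [-176.03, 176.03], [-82.01, 121.73], [-58.28, 71.71], [-173.87, 95.51], [-174.79, -0.11], [-173.66, 173.66]. Speed limits (degrees/s): [136.94, 136.94, 172.46, 180, 180, 180].

### API

Orientations are given as [roll, pitch, yaw] about the fixed x, y, z axes, in that order (R = Rz(yaw) Ry(pitch) Rx(roll)).
In Python, from bench import * gives the robot as it stands.
- The arm moves only by the tool step_arm, never from a script. Its argument "targets" is a list of rows, each a list of 4 numbers: the shift along the world's x, y, z in mm, then the turn about the world's z in degrees. In form: [[dx, dy, dz, roll], ...]. A call has 1 to 20 rows; each row shifts and turns the commanded pose from where the row before left it; what a row does not reach is not made up. A row lasts 1/8 s, in which the tool goes at most 62.5 mm and 10.7 degrees, less where a joint would pass 70% of its speed; a pose out of reach is approached as far as the arm can. A call with a gripper value outside its range is refused whole. "gripper" is the closure, from 0 (fully open) to 1 (shut), set as the call begins (left out, the last holds). The fingers move at their own pace and stop on an object; "force" is the grip in N (left out, the last holds). Time passes only in rows, so rows that do not move let the fingers close. It gives the time, the measured TCP pose, the force, the opening and the grip force at its end, in the units of the state.
- get_state(): the state, without advancing time (a new reading comes with each control period).
- read_camera(name): name is "side" or "top"; returns (picture, depth): 480x640x3 uint8, red, green, blue; 480x640 float32, m along the optical axis (not along the pixel's ray), 0 where there is no reading.
- camera_info(name): a dict with "fov_y" (degrees; the focal length in pixels is half the picture's height over the tangent of half this angle, whatever the lens; pixels are square), "cx", "cy" (the principal point, pixels), "R" (3x3) and "t" (3): a world point X has camera coordinates R X + t. Camera axes: x right, y down, z forward; pixel columns grow to the right and rows downward; lengths in m; the calibration is good to about 2 mm. A picture is of the moment at which its call begins. camera_info takes no time and is no camera call.
- finish_job(): hands the job in; it is judged then, once.
Trained networks look in the newest picture that a camera, given by its name, has taken for a name from the list of things; names that differ only in an ending like _2 or _b are one class to them, and where a whole thing is asked for, a point or a joint stands for the part that bears it (a point fixed in the world has none). Each returns a list of dicts, best first, with "score" (0 to 1); they miss things now and then, are a little off and sometimes report something else, mostly with a low value. They report only what shows in the picture. A call takes as long as a camera call.
- look_for(label, camera): "rect" ([left, top, right, bottom] in pixels, round what is visible of it).
The state is a dict: "clock": time; "joint_pos": joint angles; "joint_velocities": joint speeds; "joint_efforts": joint torques, N m; "tool_pos": TCP position; "eef_rot": TCP orientation; "contact_force": force on the tool from outside, world axes, zero at the start; "moment": the same for the moment, N m; "opening": opening from 0.0 (shut) to 1.0 (fully open); "gripper_force": force on a finger pad.
Only numpy, scipy, OpenCV 4.12 (cv2) and the standard library are available. Lean on these libraries where they do the work, as an engineer would, in place of code of your own. Each camera call takes 0.05 s, during which the arm holds its last target. There are 200 camera calls.

### The job

Two white portioning guides lie on the kitchen bench. Take the one with the keyhole-shaped opening by its handle, press the large end of the keyhole down over the mushroom-headed stud of the wooden cutting board, and slide it fully home so that the stud's neck sits at the end of the narrow slot. Leave the guide lying flat on the board, lengthwise along it, and let go; leave the other guide, the one with a plain round hole, where it is.

Things in the scene. Friction and masses are not known exactly. Their poses are not given: they have to be found in the camera images.
- guide_grip (a point): Centre of the keyhole guide's handle bar. Loose white plate 250 (x) by 110 (y) by 6 mm, 0.25 to 0.4 kg, balanced near the handle, a steel bow across its middle: bar 80 mm along y, 14 wide (x), 12 high, centre 55 mm above the plate's underside, a post near each end (56 mm clear between). Grip it from above, fingers closing along x. Axes: x along the plate to the keyhole's large end, z up.
- guide_slot (a point): On the same guide, at its underside: centre of the half-round ending the keyhole's narrow slot, 35 mm along +x from the handle. Slot 20 mm wide, on the plate's centre line; it runs along +x and widens into the large round end, 50 mm in diameter, centred 90 mm from the handle. Three thin knife slits lie on the handle's other side. Axes as guide_grip.
- stud (a point): Foot of the steel stud, on its axis, at the wooden board's top face (30 mm above the bench). Neck 12 mm in diameter, 14 tall; over it a round head 30 mm in diameter, 7 thick, so the guide slides freely under the head. It stands at the middle of the board, 320 (x) by 180 mm (y), fixed to the bench. Axes: x along the board, z up. The guide may lie either way round along it.
- plain_grip (a point): Centre of the handle bar of the other guide: loose, same plate size and handle (bar centre 55 mm above its underside), but its opening is a plain round 50 mm hole without a slot. It is left alone.

How it is judged:
By the outcome, as a careful person would: the job done as asked, in the order asked, and still so for the second after the job is handed in, with the robot touching nothing.
It also fails if it takes over 48 s, if anything falls off the work surface, if the arm or the gripper's body presses on something with over 40 N, if the wrist force passes 120 N, or if a joint passes its speed limit or range.

## Working session

There is one attempt and no reset: what is moved stays moved. The work goes in short steps, Python scripts to look and compute and a tool call to move; the robot and the scene stay as the last step left them, time stands still between calls to the robot, and variables do not carry over. Pictures are saved under pics/ and viewed, at most 10 in all, crops included, and the job is handed in when it is done.

Besides the shell and the picture viewer there is one more tool, called as name([rows], argument=value, ...), one row to a line, values as JSON. step_arm: Moves the arm, as the interface text tells. Its arguments: {"type":"object","properties":{"targets":{"type":"array","items":{"type":"array","items":{"type":"number"}}},"gripper":{"type":"number"},"force":{"type":"number"}},"required":["targets"]}

```bash
mkdir -p pics
cat > h.py <<'E'
from bench import *
import numpy as np, cv2
def cam(n):
    c=camera_info(n); f=240/np.tan(np.radians(c["fov_y"]/2)); return c,f
def cloud(n,d):
    c,f=cam(n); v,u=np.mgrid[:480,:640]
    P=np.stack([(u-c["cx"])/f*d,(v-c["cy"])/f*d,d],-1)-np.array(c["t"])
    return P@np.array(c["R"])
def onplane(n,u,v,z):
    c,f=cam(n); R=np.array(c["R"]); o=-R.T@np.array(c["t"])
    r=R.T@np.array([(u-c["cx"])/f,(v-c["cy"])/f,1]); return o+r*(z-o[2])/r[2]
def save(n,k):
    p,d=read_camera(n); cv2.imwrite(f"pics/{k}.png",p[...,::-1]); np.save(f"{k}.npy",d); return p,d
E
python3 - <<'E'
from h import *
for n in("top","side"):
    save(n,n+"0"); c,f=cam(n); print(n,c,f)
    for l in("guide_grip","guide_slot","stud","plain_grip"): print(l,[(np.round(r["rect"]).tolist(),round(r["score"],2)) for r in look_for(l,n)[:3]])
print(get_state())
E
```

```text
top {'fov_y': 42.61711760905723, 'cx': 321.4056697992884, 'cy': 239.7677257937798, 'R': array([[-0.01146599, -0.99992985, -0.00297037],
       [-0.99898509,  0.01158445, -0.0435269 ],
       [ 0.04355825,  0.00246828, -0.99904784]]), 't': array([0.05552946, 0.5493559 , 1.093961  ])} 615.2965738013927
guide_grip [([242.0, 188.0, 321.0, 328.0], 0.75)]
guide_slot [([242.0, 182.0, 319.0, 329.0], 0.83)]
stud [([413.0, 109.0, 544.0, 302.0], 0.58)]
plain_grip [([242.0, 185.0, 321.0, 327.0], 0.43)]
side {'fov_y': 49.196071798340164, 'cx': 319.4596895245608, 'cy': 237.96161514378454, 'R': array([[-0.99570093, -0.09118824, -0.01625903],
       [-0.05699718,  0.74155197, -0.66846989],
       [ 0.07301351, -0.66466938, -0.74356146]]), 't': array([0.54218884, 0.04643563, 1.12633033])} 524.2529449037905
guide_grip []
guide_slot [([261.0, 257.0, 389.0, 318.0], 0.84)]
stud []
plain_grip [([218.0, 364.0, 372.0, 452.0], 0.75)]
{'clock': 0.5, 'joint_pos': array([-5.74631618e+01,  2.05478150e+01,  6.78778892e-01, -8.49277678e-05,
       -7.01343040e+01, -1.65051255e+01]), 'joint_velocities': array([ 0.12171203, -0.00268654, -0.00589067,  0.0481662 ,  0.04121544,
        0.00939331]), 'joint_efforts': array([ 5.28647943e-04, -5.82394481e+01,  2.93430644e+01,  6.93664849e+00,
       -1.06338848e-03,  1.03516768e-07]), 'tool_pos': array([ 0.18636095, -0.64872296,  0.23126135]), 'eef_rot': array([ 1.79996775e+02, -8.72328122e-04, -1.63968316e+02]), 'contact_force': array([-0.00362527,  0.2117461 ,  0.35728538]), 'moment': array([-0.02731977, -0.00593202,  0.02070324]), 'gripper_force': 0.0, 'opening': 1.0016833618659837}
```

View pics/top0.png

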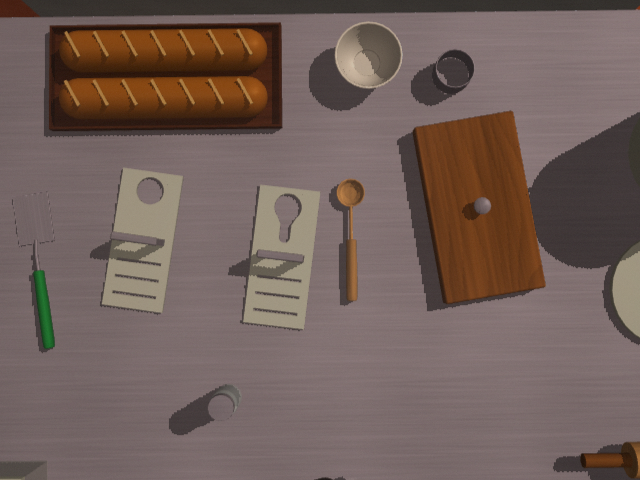

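View pics/side0.png

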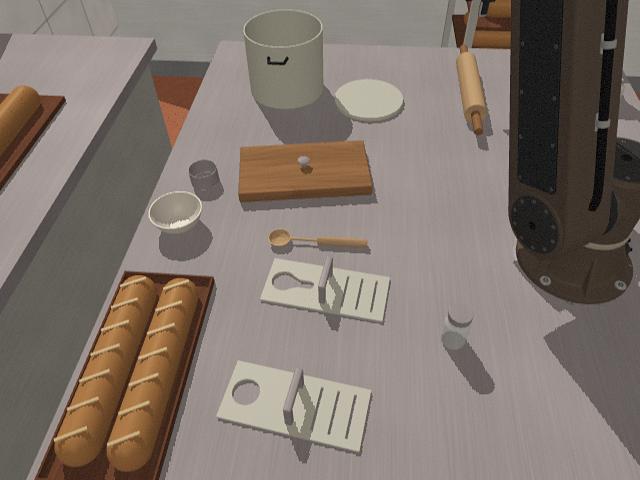

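Top view: keyhole guide centred near (281,257), keyhole pointing up the image (+x); plain guide near (140,240); stud at (482,205) on a board tilted a little. Side view agrees: the keyhole guide is the one at (325,290). A tall pot and a plate stand beyond the board.

Run:
```python
from h import *
p=cv2.imread("pics/top0.png"); d=np.load("top0.npy"); P=cloud("top",d); ok=d>0
def rect(m,z):
    n,l,s,_=cv2.connectedComponentsWithStats(m.astype(np.uint8)); k=1+np.argmax(s[1:,4])
    X=P[l==k]; r=cv2.minAreaRect((X[:,:2]*1000).astype(np.float32)); print(r, s[k][4], np.median(X[:,2])); return r
v,u=np.mgrid[:480,:640]
box=lambda a,b,c,e:(u>a)&(u<c)&(v>b)&(v<e)
# bar
for z in [(.04,.08)]:
    m=ok&box(235,180,330,335)&(P[...,2]>z[0])&(P[...,2]<z[1]); print("bar"); rect(m,0)
hsv=cv2.cvtColor(p,cv2.COLOR_BGR2HSV)
print("plate"); m=box(235,180,330,335)&ok&(P[...,2]<.08)&(P[...,2]>.0035); rect(m,0)
print("board"); m=box(400,100,560,315)&ok&(P[...,2]>.018)&(P[...,2]<.042); rect(m,0)
m=box(465,190,500,222)&ok&(P[...,2]>.042); print("stud"); rect(m,0); 
print("table z",np.median(P[380:440,300:400,2]))
# side
d=np.load("side0.npy");P=cloud("side",d);ok=d>0
m=box(292,150,316,172)&ok&(P[...,2]>.042);print("stud side");rect(m,0)
m=box(300,250,345,310)&ok&(P[...,2]>.04);print("bar side");rect(m,0)
m=box(240,10,330,110)&ok&(P[...,2]>.03);print("pot");rect(m,0);print(P[m].max(0),P[m].min(0))
m=box(450,30,490,140)&ok&(P[...,2]>.02)&(P[...,2]<.2);print("pin",P[m].max(0),P[m].min(0))
m=box(430,300,480,355)&ok&(P[...,2]>.02);print("jar",P[m].max(0),P[m].min(0))
```

```text
bar
((521.797607421875, 121.1177978515625), (79.23108673095703, 13.967665672302246), 82.51631164550781) 378 0.06125188701069315
plate
((522.7294921875, 120.78677368164062), (121.39320373535156, 257.01373291015625), 81.58674621582031) 6917 0.007015120264381844
board
((606.1990356445312, -231.49041748046875), (320.95562744140625, 181.5675506591797), 9.173994064331055) 18059 0.030906541758947192
stud
((605.9022827148438, -231.3851776123047), (28.856842041015625, 28.59856414794922), 87.05853271484375) 233 0.050365505038820854
table z 0.0007474796128003108
stud side
((604.2007446289062, -228.40843200683594), (27.112064361572266, 24.857614517211914), 3.2533278465270996) 81 0.051490613820496633
bar side
((521.1400756835938, 121.87437438964844), (81.29714965820312, 14.47996997833252), 82.80794525146484) 289 0.06194470423089414
pot
((699.1033935546875, -617.55322265625), (223.3940887451172, 235.76303100585938), 41.96166229248047) 6278 0.13329816099216513
[ 0.8082884  -0.47007633  0.19659271] [ 0.59076488 -0.7373482   0.03002542]
pin [ 0.19170904 -0.39628738  0.06785739] [ 0.13034007 -0.84098355  0.02060864]
jar [0.29491499 0.24420613 0.09500799] [0.2493641  0.19750032 0.02002507]
```

Geometry is consistent: guide axis ≈ -8°, bar at (522,121), stud at (606,-231.4), board axis ≈ +9.2°. Going above the handle.

step_arm([
  [29.5, 40, 0, 3.3],
  [29.5, 40, 0, 3.3],
  [29.5, 40, 0, 3.3],
  [29.5, 40, 0, 3.3],
  [29.5, 40, 0, 3.3],
  [29.5, 40, 0, 3.3],
  [29.5, 40, 0, 3.3],
  [29.5, 40, 0, 3.3],
  [29.5, 40, 0, 3.3],
  [29.5, 40, 0, 3.3],
  [4, 37, 0, 3.3],
  [4, 37, 0, 3.3],
  [4, 37, 0, 3.3],
  [4, 37, 0, 3.3],
  [4, 37, 0, 3.3],
  [4, 37, -20, 3.3],
  [4, 37, -30, 3.3],
  [4, 37, -30, 3.3],
  [4, 37, 0, 3.3],
  [0, 0, 0, 3.3],
], gripper=0)

```text
clock: 3.0
tool_pos: [0.5177, 0.0864, 0.151]
eef_rot: [180.0, -0.0, -97.7]
contact_force: [-0.4, -1.5, 0.6]
opening: 1.002
gripper_force: 0.0
```

step_arm([
  [4, 37, 0, 0],
  [0, 0, 0, 0],
  [0, 0, 0, 0],
])

```text
clock: 3.38
tool_pos: [0.5212, 0.1212, 0.1513]
eef_rot: [180.0, -0.0, -97.9]
contact_force: [-0.3, -1.0, -0.1]
opening: 0.995
gripper_force: 0.0
```

step_arm([
  [0.5, 0, -25, 0],
  [0, 0, -30, 0],
  [0, 0, -30, 0],
  [0, 0, -20, 0],
  [0, 0, -10, 0],
  [0, 0, 0, 0],
  [0, 0, 0, 0],
])

```text
clock: 4.25
tool_pos: [0.5225, 0.1214, 0.0372]
eef_rot: [-179.9, 0.0, -98.0]
contact_force: [0.8, -0.6, 0.2]
opening: 1.002
gripper_force: 0.0
```

step_arm([
  [0, 0, 0, 0],
  [0, 0, 0, 0],
  [0, 0, 0, 0],
  [0, 0, 0, 0],
  [0, 0, 0, 0],
  [0, 0, 0, 0],
  [0, 0, 0, 0],
  [0, 0, 0, 0],
  [0, 0, 0, 0],
  [0, 0, 0, 0],
], gripper=1, force=70)

```text
clock: 5.5
tool_pos: [0.5219, 0.1213, 0.0366]
eef_rot: [-180.0, 0.0, -98.0]
contact_force: [-2.4, 0.4, 6.1]
opening: 0.148
gripper_force: 68.9
```

step_arm([
  [0, 0, 10, 0],
  [0, 0, 20, 0],
  [0, 0, 30, 0],
  [0, 0, 30, 0],
  [0, 0, 20, 0],
  [0, 0, 0, 0],
  [0, 0, 0, 0],
])

```text
clock: 6.38
tool_pos: [0.5211, 0.121, 0.1453]
eef_rot: [179.9, -0.0, -98.0]
contact_force: [0.3, -0.5, -3.5]
opening: 0.149
gripper_force: 68.6
```

Run:
```python
from h import *
save("side","side1"); save("top","top1")
a=cv2.imread("pics/side1.png")[150:400,170:470]; b=cv2.imread("pics/top1.png")[100:350,170:470]
cv2.imwrite("pics/c1.png",np.hstack([a,b]))
```

```text
(no output)
```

View pics/c1.png

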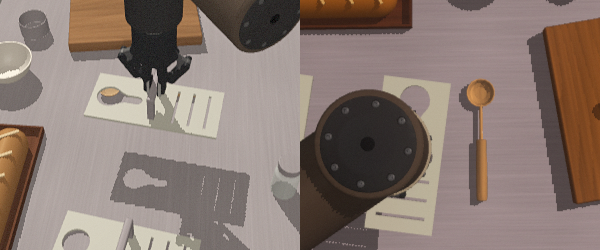

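The guide is lifted, level, gripped at the bar. Carrying it to above the stud.

step_arm([
  [0, -15, 0, 1],
  [0, -30, 0, 1.8],
  [0, -37, 0, 1.8],
  [0, -37, 0, 1.8],
  [0, -37, 0, 1.8],
  [0, -37, 0, 1.8],
  [0, -37, 0, 1.8],
  [0, -37, 0, 1.8],
  [-1, -37, 0, 1.8],
  [-1, -30, 0, 1.8],
  [-1, -20, 0, 0],
  [-1, -13, 0, 0],
  [0, 0, 0, 0],
  [0, 0, 0, 0],
  [0, 0, 0, 0],
])

```text
clock: 8.35
tool_pos: [0.518, -0.2451, 0.1463]
eef_rot: [-180.0, 0.0, -80.7]
contact_force: [-0.5, 0.1, -4.3]
opening: 0.146
gripper_force: 68.6
```

Run:
```python
from h import *
p,d=save("top","top2"); p2,d2=save("side","side2")
print(get_state()["tool_pos"],get_state()["eef_rot"])
a=p2[100:340,150:450]; b=p[80:320,340:640]
cv2.imwrite("pics/c2.png",cv2.resize(np.hstack([a,b])[...,::-1],(800,320)))
v,u=np.mgrid[:480,:640]
for n,q,dd,b in(("top",p,d,(380,80,620,340)),("side",p2,d2,(180,80,420,300))):
    P=cloud(n,dd); m=(dd>0)&(u>b[0])&(u<b[2])&(v>b[1])&(v<b[3])&(P[...,2]>.095)&(P[...,2]<.13)
    w=m&(q.astype(int).min(-1)>70); 
    X=P[w]; print(n,w.sum(),np.median(X[:,2]),cv2.minAreaRect((X[:,:2]*1000).astype(np.float32)))
    A=np.c_[X[:,:2]-X[:,:2].mean(0),np.ones(len(X))]; print("tilt",np.linalg.lstsq(A,X[:,2],rcond=None)[0])
```

```text
[ 0.51802444 -0.24518623  0.14640865] [-1.79990451e+02 -9.91902088e-04 -8.07197985e+01]
top 2675 0.11651629442600668 ((519.7960205078125, -250.9842071533203), (252.03546142578125, 103.7908935546875), 7.928287506103516)
tilt [ 0.00121105 -0.0007022   0.11649055]
side 2761 0.11795122885536463 ((517.975341796875, -244.9853515625), (251.46707153320312, 117.25390625), 10.048370361328125)
tilt [ 0.00186879 -0.00424444  0.11786443]
```

View pics/c2.png

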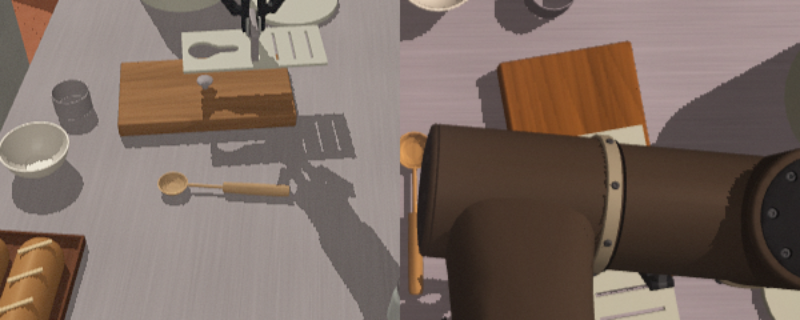

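The side view shows the guide level and centred at (518,-245) near 10°, matching the command. Lowering to just above the stud head, then one check.

step_arm([
  [0, 0, -15, 0],
  [0, 0, -20, 0],
  [0, 0, -12, 0],
  [0, 0, 0, 0],
  [0, 0, 0, 0],
])

```text
clock: 9.07
tool_pos: [0.5183, -0.2458, 0.0997]
eef_rot: [-180.0, -0.0, -80.8]
contact_force: [0.6, 0.0, -2.7]
opening: 0.149
gripper_force: 68.6
```

Run:
```python
from h import *
p,d=save("side","side3"); print(get_state()["tool_pos"])
cv2.imwrite("pics/c3.png",cv2.resize(p[100:220,200:400,::-1],(800,480),interpolation=cv2.INTER_CUBIC))
d0=np.load("side0.npy");P=cloud("side",d0)[150:172,292:316].reshape(-1,3);X=P[P[:,2]>.0495];print(len(X),X.mean(0),X.min(0),X.max(0))
```

```text
[ 0.51844097 -0.2458489   0.099916  ]
64 [ 0.60489506 -0.22929006  0.05224421] [ 0.59263889 -0.24115054  0.04971158] [ 0.61808938 -0.21612635  0.05532282]
```

View pics/c3.png

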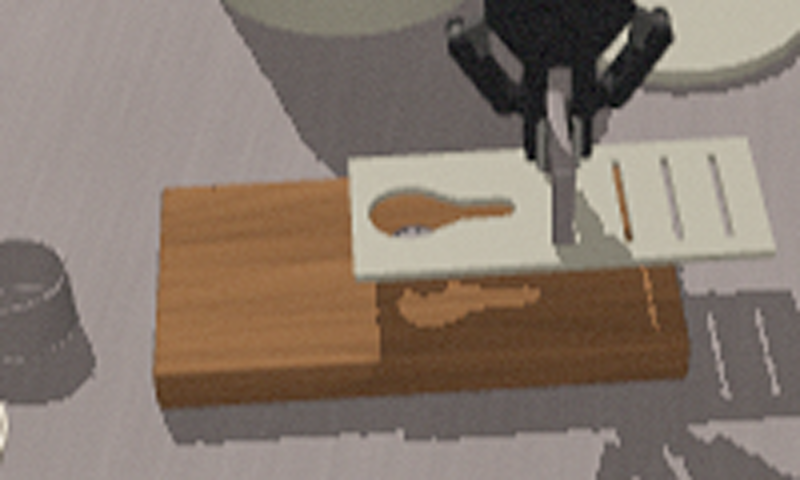

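The stud head shows inside the large end at (410,230), aligned horizontally with the hole and offset toward the camera as expected from parallax (about 18 mm below the plate top). Lowering over it.

step_arm([
  [-0.5, 0.5, -5, 0],
  [0, 0, -8, 0],
  [0, 0, -8, 0],
  [0, 0, -6, 0],
  [0, 0, -3, 0],
  [0, 0, -1.5, 0],
  [0, 0, 0, 0],
  [0, 0, 0, 0],
])

```text
clock: 10.12
tool_pos: [0.5176, -0.2453, 0.068]
eef_rot: [-180.0, -0.0, -80.8]
contact_force: [-1.1, -0.3, -4.0]
opening: 0.154
gripper_force: 68.5
```

Over the head with no contact force; sliding along the board axis under the head.

step_arm([
  [3, 0.5, 0, 0],
  [5, 0.8, 0, 0],
  [6, 1, 0, 0],
  [6, 1, 0, 0],
  [6, 1, 0, 0],
  [6, 1, 0, 0],
  [6, 1, 0, 0],
  [6, 1, 0, 0],
  [5, 0.8, 0, 0],
  [3, 0.5, 0, 0],
  [2, 0.3, 0, 0],
  [0, 0, 0, 0],
  [0, 0, 0, 0],
])

```text
clock: 11.75
tool_pos: [0.5712, -0.2364, 0.0678]
eef_rot: [180.0, 0.0, -80.8]
contact_force: [-0.0, 0.2, -4.0]
opening: 0.145
gripper_force: 68.6
```

step_arm([
  [1, 0.2, 0, 0],
  [1, 0.2, 0, 0],
  [0, 0, 0, 0],
])

```text
clock: 12.12
tool_pos: [0.5735, -0.2359, 0.0678]
eef_rot: [-180.0, -0.0, -80.8]
contact_force: [-0.5, -0.3, -3.2]
opening: 0.151
gripper_force: 68.6
```

step_arm([
  [1, 0.2, 0, 0],
  [0, 0, 0, 0],
])

```text
clock: 12.38
tool_pos: [0.5739, -0.2358, 0.0677]
eef_rot: [179.9, 0.0, -80.8]
contact_force: [-2.1, 0.6, -2.7]
opening: 0.148
gripper_force: 68.7
```

step_arm([
  [1, 0.2, 0, 0],
  [0, 0, 0, 0],
])

```text
clock: 12.62
tool_pos: [0.5742, -0.2357, 0.0676]
eef_rot: [179.9, 0.0, -80.8]
contact_force: [-5.1, -1.4, -1.5]
opening: 0.146
gripper_force: 69.0
```

Contact with the neck at the slot end (−5 N along x). Lower onto the board and release.

step_arm([
  [-0.5, 0, -1, 0],
  [0, 0, -0.7, 0],
  [0, 0, 0, 0],
  [0, 0, 0, 0],
])

```text
clock: 13.12
tool_pos: [0.574, -0.2359, 0.0666]
eef_rot: [179.9, -0.0, -80.8]
contact_force: [-5.9, -1.7, 3.5]
opening: 0.148
gripper_force: 69.6
```

step_arm([
  [0, 0, 0, 0],
  [0, 0, 0, 0],
  [0, 0, 0, 0],
  [0, 0, 0, 0],
  [0, 0, 0, 0],
  [0, 0, 0, 0],
  [0, 0, 0, 0],
  [0, 0, 0, 0],
], gripper=0)

```text
clock: 14.12
tool_pos: [0.5749, -0.2355, 0.0661]
eef_rot: [180.0, 0.0, -80.8]
contact_force: [-0.5, -0.2, -0.1]
opening: 0.999
gripper_force: 0.0
```

step_arm([
  [0, 0, 10, 0],
  [0, 0, 20, 0],
  [0, 0, 30, 0],
  [0, 0, 40, 0],
  [0, 0, 40, 0],
  [-20, 30, 0, 0],
  [-30, 50, 0, 0],
  [-20, 50, 0, 0],
  [0, 50, 0, 0],
  [0, 50, 0, 0],
  [0, 50, 0, 0],
  [0, 50, 0, 0],
  [0, 0, 0, 0],
  [0, 0, 0, 0],
])

```text
clock: 15.88
tool_pos: [0.5047, 0.0945, 0.2065]
eef_rot: [-180.0, 0.0, -80.7]
contact_force: [-0.3, -0.5, 0.3]
opening: 1.002
gripper_force: 0.0
```

Run:
```python
from h import *
p,d=save("top","top4"); p2,d2=save("side","side4")
b=p[80:330,380:600]; a=p2[100:250,200:400]
cv2.imwrite("pics/c4.png",np.hstack([cv2.resize(b,(440,500),interpolation=2),cv2.resize(a,(360,500),interpolation=2)])[...,::-1])
v,u=np.mgrid[:480,:640]; P=cloud("top",d)
m=(d>0)&(u>400)&(u<570)&(v>100)&(v<330)&(P[...,2]>.032)&(P[...,2]<.045)&(p.astype(int).min(-1)>70)
X=P[m];print(np.median(X[:,2]),cv2.minAreaRect((X[:,:2]*1000).astype(np.float32)))
m=(d>0)&(u>400)&(u<570)&(v>100)&(v<330)&(P[...,2]>.075)&(P[...,2]<.1)
X=P[m];print(np.median(X[:,2]),cv2.minAreaRect((X[:,:2]*1000).astype(np.float32)))
```

```text
0.036919469031426684 ((610.6051635742188, -242.76522827148438), (324.84747314453125, 159.56861877441406), 13.796224594116211)
0.09144243670594492 ((574.741455078125, -235.485595703125), (13.924178123474121, 80.28977966308594), 9.472455024719238)
```

View pics/c4.png

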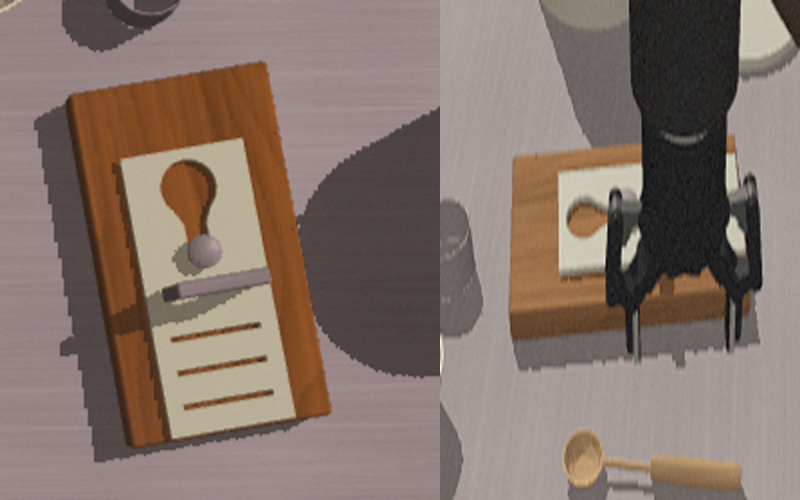

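The top view shows the stud head at (205,250) over the slot's end, next to the bar. The plate is flat (bar top at 91 mm), aligned at 9.5° and released.

```bash
python3 -c "
from bench import *
print(finish_job())"
```

```text
the job is handed in; nothing more can be done
None
```

The keyhole guide lies flat and lengthwise on the board, slid home on the stud and released; I never touched the plain guide, and the job is handed in at about 16 s.

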